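# Make up two water-test kits on the photometer bench

## Robot

A 6-joint arm with a two-finger parallel gripper is mounted at the origin on the work surface. World frame = base frame: x ahead of the robot, y to its left, z up, the work surface at z = 0. Lengths are in mm, angles in rad, forces in N, time in s.
With the tool pointing down it reaches from about 300 to 775 mm from the base axis. Payload 14.6 kg.
Tool frame: the origin (TCP) lies between the finger pads; the fingertips stand ahead of it and the grasp point (between the pads) lies 11 mm behind it (manip.finger_overhang is the z of the fingertips in the tool frame, in mm); z points along the fingers, y is the line along which they close (so a half turn about z gives the same grasp; the last joint's range is limited). The gripper opens to 94 mm and grips with 3 to 60 N. Pads are 16 mm wide; open, the fingers measure 119 mm over their backs; the gripper's body (75 mm by 177 mm) begins 78 mm behind the grasp point.
Start: joints at [1.183, 0.3, 1.521, -0, 1.321, -0.067], TCP at [173.426, 521.932, 213.446] pointing down, gripper open.
Joint ranges: [-3.03, 3.03], [-0.79, 2.21], [0.23, 2.52], [-1.04, 4.18], [0, 3.07], [-2.55, 2.55]. Speed limits (rad/s): [2.22, 2.22, 2.57, 3.14, 3.14, 3.14].

## Interface

Orientations are given as [roll, pitch, yaw] about the fixed x, y, z axes, in that order (R = Rz(yaw) Ry(pitch) Rx(roll)).
In Python, from cell import manip gives the robot as it stands.
- The arm moves only by the tool jog_arm, never from a script. Its argument "series" is a list of rows, each a list of 7 numbers: the shift along the world's x, y, z as a fraction of full scale, then the turn, a rotation vector about the world's x, y, z as a fraction of full scale, then the closure, from 0 (fully open) to 1 (shut). In form: [[dx, dy, dz, wx, wy, wz, fingers], ...]. A call has 1 to 8 rows; each row is the pose to reach, as a shift and turn from the pose commanded when the call began; what a row does not reach only later rows make up. Full scale, the value 1, is 120 mm for a shift and 90 degrees for a turn. A row lasts 1/12 s, in which the tool goes at most 41.7 mm and 7.16 degrees, less where a joint would pass 70% of its speed; a pose out of reach is approached as far as the arm can. A call with a number of a shift or a turn outside -1 to 1 is refused whole. A call with a gripper value outside its range is refused whole. The fingers move at their own pace and stop on an object; "grip_force" is the grip in N (left out, the last holds). Time passes only in rows, so rows that repeat a pose let the fingers close. It gives the time, the measured TCP pose, the force, the opening and the grip force at its end, in the units of the state.
- manip.read_state(): the state, without advancing time (a new reading comes with each control period).
- manip.camera(name): name is "side" or "top" or "wrist"; returns a dict with "frame" (420x560x3 uint8, red, green, blue), "vfov" (degrees; the focal length in pixels is half the picture's height over the tangent of half this angle, whatever the lens; pixels are square), "cx", "cy" (the principal point, pixels), "R" (3x3) and "t" (3): a world point X has camera coordinates R X + t; the wrist camera has in their place "hand_eye" (4x4, takes a point from camera to tool coordinates, whose origin is the TCP and whose axes are the flange's). Camera axes: x right, y down, z forward; pixel columns grow to the right and rows downward; lengths in mm; the calibration is good to about 2 mm. The wrist camera is an equidistant fisheye: a pixel r from the principal point sees the ray r / f radians off the axis. A picture is of the moment at which its call begins: read the wrist's pose just before it. There is no depth.
- manip.sign_off(): hands the job in; it is judged then, once.
The state is a dict: "clock": time; "joints": joint angles; "qd": joint speeds; "effort": joint torques, N m; "eef_pos": TCP position; "eef_rot": TCP orientation; "wrist_force": force on the tool from outside, world axes, zero at the start; "moment": the same for the moment, N m; "finger_gap": finger opening in mm; "finger_force": force on a finger pad.
Only numpy, scipy, OpenCV 4.12 (cv2) and the standard library are available. Lean on these libraries where they do the work, as an engineer would, in place of code of your own. Each camera call takes 0.05 s, during which the arm holds its last target. There are 200 camera calls.

## Task

Make up the two water-test kits from the stock on the bench: the red-capped reagent bottle, the amber bottle and the cuvette box go into the blue tray (the box in the oblong cut-out), the green-capped reagent bottle and the clear sample jar go into the orange tray. Each thing stands upright, fully down in a cut-out of its own. Leave the yellow-capped spare bottle, the beaker and the small flask standing where they are.

Things in the scene. Friction and masses are not known exactly. Their poses are not given: they have to be found in the camera images.
- blue_tray: blue moulded kit tray, 240 mm long (276 mm over its tabs), with three cut-outs: an oblong one 84 mm (along x) by 64 mm centred at x = -68 mm, and two round ones 58 mm in diameter at x = +13 mm and x = +81 mm. Fixed; 84 mm wide (y), 20 mm high; cut-outs on its centre line, open above, 15 mm deep (floor 5 mm above the bench). Origin: centre of its underside, x along its length.
- orange_tray: orange moulded kit tray, 146 mm long (182 mm over its tabs), with two round cut-outs 58 mm in diameter at x = -34 mm and x = +34 mm. Fixed; 84 mm wide (y), 20 mm high; cut-outs on its centre line, open above, 15 mm deep (floor 5 mm above the bench). Origin: centre of its underside, x along its length.
- red_bottle: white plastic reagent bottle with a red screw cap and a red stripe: straight body 36 mm in diameter up to 60 mm, total height 82 mm, cap 25 mm in diameter; about 0.07 kg; origin at the centre of its underside, z up
- green_bottle: white plastic reagent bottle with a green screw cap and a green stripe: straight body 36 mm in diameter up to 60 mm, total height 82 mm, cap 25 mm in diameter; about 0.07 kg; origin at the centre of its underside, z up
- yellow_bottle: white plastic reagent bottle with a yellow screw cap and a yellow stripe: straight body 36 mm in diameter up to 60 mm, total height 82 mm, cap 25 mm in diameter; about 0.07 kg; origin at the centre of its underside, z up. A spare: stays where it is
- amber_bottle: amber (dark brown) glass bottle with a black cap and a paper label: straight body 40 mm in diameter up to 60 mm, total height 84 mm, cap 27 mm in diameter; about 0.11 kg; origin at the centre of its underside, z up
- sample_jar: clear glass sample jar with a white lid: a straight cylinder 40 mm in diameter and 56 mm high, lid included; about 0.09 kg; origin at the centre of its underside, z up
- cuvette_box: closed cuvette box, black with a grey lid with small pale windows: 64 mm long (its x), 44 mm wide (its y), 40 mm high; about 0.09 kg; lies flat; origin at the centre of its underside, z up. It may go into the tray either way round
- beaker: empty clear glass beaker, 50 mm in diameter at the rim, 68 mm high; stays where it is; origin at the centre of its underside
- flask: small conical glass flask with a dark stopper, 51 mm in diameter at the foot, 94 mm high; stays where it is; origin at the centre of its underside
Things that resemble listed ones, but are neither listed nor needed, are in the scene too. Leave any pink or purple look-alike of the green_bottle alone.

How it is judged (in metres and radians):
At the end, for the whole second after the job is handed in: Red and amber bottles and box in the blue tray, green bottle and jar in the orange: each underside within 4 mm of a cut-out floor, upright within 0.15 rad, slower than 0.02 m/s; yellow bottle, beaker and flask within 25 mm of their start and upright within 0.2 rad (x of red_bottle in the frame of blue_tray between -0.12 and 0.12 m and y of red_bottle in the frame of blue_tray between -0.042 and 0.042 m and z of each of red_bottle, amber_bottle, cuvette_box in the frame of blue_tray below 0.009 m and angle between each of red_bottle, amber_bottle, cuvette_box, green_bottle, sample_jar's own z axis and vertical below 0.15 rad and linear speed of each of red_bottle, amber_bottle, cuvette_box, green_bottle, sample_jar below 0.02 m/s and x of amber_bottle in the frame of blue_tray between -0.12 and 0.12 m and y of amber_bottle in the frame of blue_tray between -0.042 and 0.042 m and x of cuvette_box in the frame of blue_tray between -0.12 and 0.12 m and y of cuvette_box in the frame of blue_tray between -0.042 and 0.042 m and x of green_bottle in the frame of orange_tray between -0.073 and 0.073 m and y of green_bottle in the frame of orange_tray between -0.042 and 0.042 m and z of each of green_bottle, sample_jar in the frame of orange_tray below 0.009 m and x of sample_jar in the frame of orange_tray between -0.073 and 0.073 m and y of sample_jar in the frame of orange_tray between -0.042 and 0.042 m and distance of each of yellow_bottle, beaker, flask from where it was at the start of the episode below 0.025 m and angle between each of yellow_bottle, beaker, flask's own z axis and vertical below 0.2 rad); the robot touches nothing.
It fails at once if the yellow-capped bottle is shifted by more than 25 mm or tipped (distance of yellow_bottle from where it was at the start of the episode above 0.025 m or angle between yellow_bottle's own z axis and vertical above 0.3 rad).
It fails at once if the beaker is shifted by more than 25 mm or tipped (distance of beaker from where it was at the start of the episode above 0.025 m or angle between beaker's own z axis and vertical above 0.3 rad).
It fails at once if the flask is shifted by more than 25 mm or tipped (distance of flask from where it was at the start of the episode above 0.025 m or angle between flask's own z axis and vertical above 0.3 rad).
It also fails if it takes over 136 s, if anything falls off the work surface, if the arm or the gripper's body presses on something with over 40 N, if the wrist force passes 120 N, or if a joint passes its speed limit or range.

## Working session

There is one attempt and no reset: what is moved stays moved. The work goes in short steps, Python scripts to look and compute and a tool call to move; the robot and the scene stay as the last step left them, time stands still between calls to the robot, and variables do not carry over. Pictures are saved under pics/ and viewed, at most 14 in all, crops included, and the job is handed in when it is done.

Besides the shell and the picture viewer there is one more tool, called after "Emit:" by a JSON object that holds its "name" and its "arguments", one argument or row to a line. jog_arm: Moves the arm, as the interface text tells. Its arguments: {"type":"object","properties":{"series":{"type":"array"},"grip_force":{"type":"number"}},"required":["series"]}

```bash
mkdir -p pics; ls; python3 - <<'E'
from cell import manip
import cv2,numpy as np
s=manip.read_state();print(s, manip.finger_overhang)
for n in("top","side","wrist"):
    c=manip.camera(n);f=c.pop("frame");cv2.imwrite(f"pics/{n}0.png",cv2.resize(f[:,:,::-1],(800,600),interpolation=cv2.INTER_CUBIC));print(n,c)
    np.save(n+"0.npy",f)
E
```

```text
pics
{'clock': 0.0, 'joints': array([ 1.18338927e+00,  3.00513182e-01,  1.52160243e+00,  3.24693771e-05,
        1.32069484e+00, -6.66211282e-02]), 'qd': array([-0.00021969, -0.00078144,  0.0012292 ,  0.00072932,  0.00028128,
       -0.00166198]), 'effort': array([ 8.45510949e-04, -5.31803906e+01, -3.52753866e+01,  7.08937598e-02,
        2.42470315e-02, -5.97136454e-05]), 'eef_pos': array([173.32893646, 521.69900993, 212.85421212]), 'eef_rot': array([-3.14037965e+00, -1.12450880e-04,  2.82079860e+00]), 'wrist_force': array([0.14928851, 0.15495648, 0.49740097]), 'moment': array([-0.00290099,  0.04592266, -0.00325979]), 'finger_force': 0.0, 'finger_gap': 93.75290763382942} 8.0
top {'vfov': 49.313602385807776, 'cx': 283.8680477859939, 'cy': 212.63010763612388, 'R': array([[ 0.12728145, -0.99186375,  0.00239278],
       [-0.96951709, -0.1249223 , -0.21078668],
       [ 0.20937058,  0.0245094 , -0.97752915]]), 't': array([-49.12965157, 523.76104565, 911.30261746])}
side {'vfov': 56.694761417300526, 'cx': 279.9121700493742, 'cy': 212.8618844159887, 'R': array([[-0.74742805, -0.66401039, -0.02101208],
       [-0.44732353,  0.52639988, -0.72305243],
       [ 0.49117509, -0.53103048, -0.69047351]]), 't': array([385.47018122, 263.23058035, 476.02047337])}
wrist {'vfov': 65.70646984690485, 'cx': 278.51330031436953, 'cy': 208.77009959434932, 'hand_eye': array([[-5.30570601e-04, -9.58560378e-01, -2.84888962e-01,
         8.28314794e+01],
       [ 9.99999849e-01, -4.68315131e-04, -2.86645688e-04,
         5.78381833e-01],
       [ 1.41349387e-04, -2.84889071e-01,  9.58560482e-01,
        -1.71504993e+02],
       [ 0.00000000e+00,  0.00000000e+00,  0.00000000e+00,
         1.00000000e+00]])}
```

View pics/top0.png

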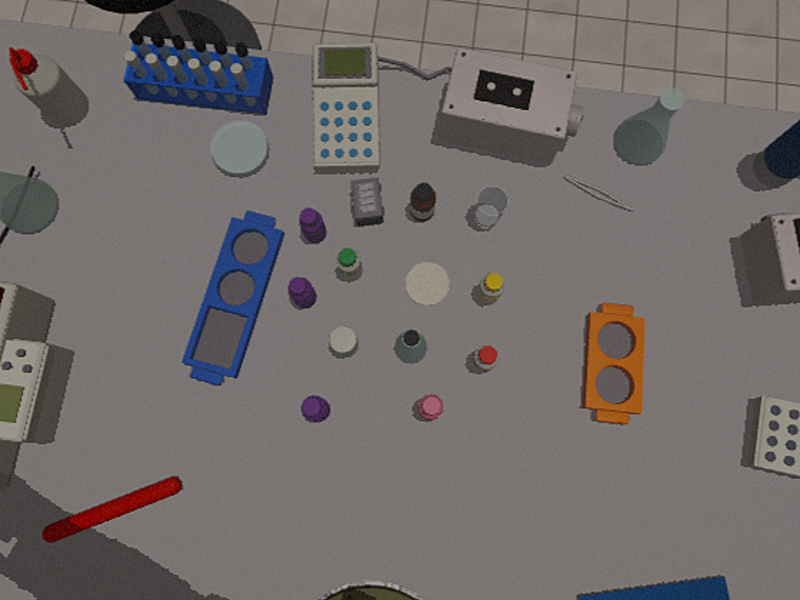

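View pics/side0.png

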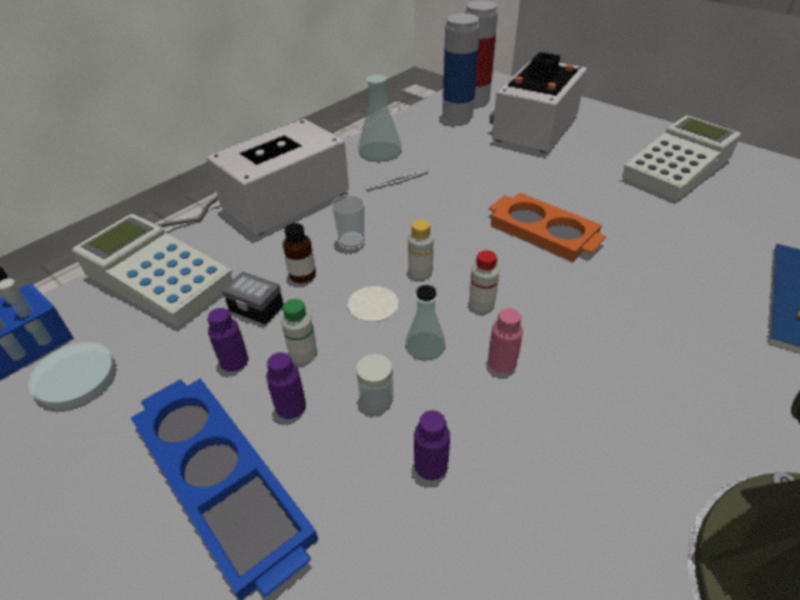

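The top view shows the blue tray at (235,295) and the orange tray at (614,362). The caps are red (488,354), green (347,256), yellow (494,281) and amber (424,188). The jar is at (343,339), the box at (366,197), the flask at (411,340) and the beaker at (490,205). The purple and pink look-alikes are (312,222), (301,290), (316,407) and (431,406). The side view agrees. Next I'll enlarge crops to read pixels more precisely.

```bash
cat > h.py <<'E'
import numpy as np,cv2
from cell import manip
def cam(n):
    c=manip.camera(n);c["f"]=210/np.tan(np.radians(c["vfov"])/2);return c
def ray(c,u,v):
    d=c["R"].T@np.array([(u-c["cx"])/c["f"],(v-c["cy"])/c["f"],1]);return -c["R"].T@c["t"],d
def bp(c,u,v,z):
    o,d=ray(c,u,v);return (o+d*(z-o[2])/d[2])[:2]
def proj(c,X):
    p=c["R"]@np.array(X,float)+c["t"];return p[:2]/p[2]*c["f"]+[c["cx"],c["cy"]]
E
python3 - <<'E'
import numpy as np,cv2
f=np.load("top0.npy")[:,:,::-1];g=np.load("side0.npy")[:,:,::-1]
def crop(f,x,y,w,h,s,n):
    o=cv2.resize(f[y:y+h,x:x+w],None,fx=s,fy=s,interpolation=cv2.INTER_CUBIC)
    o=cv2.convertScaleAbs(o,alpha=1.4,beta=10)
    for i in range(0,w,20):cv2.putText(o,str(x+i),(i*s,8),0,.3,(0,255,255));cv2.line(o,(i*s,0),(i*s,o.shape[0]),(0,120,120),1) if i%20==0 else 0
    for i in range(0,h,20):cv2.putText(o,str(y+i),(0,i*s+10),0,.3,(0,255,255));cv2.line(o,(0,i*s),(o.shape[1],i*s),(0,120,120),1)
    cv2.imwrite(n,o);print(o.shape)
crop(f,200,120,160,120,5,"pics/tc.png")
crop(f,120,140,80,130,4,"pics/tb.png")
crop(g,140,140,220,180,3,"pics/sc.png")
E
```

```text
(600, 800, 3)
(520, 320, 3)
(540, 660, 3)
```

View pics/tc.png

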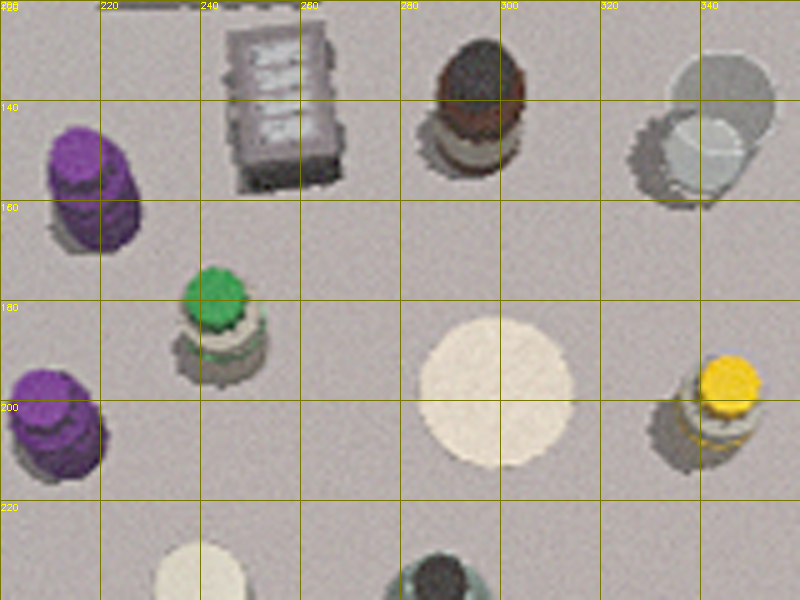

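View pics/sc.png

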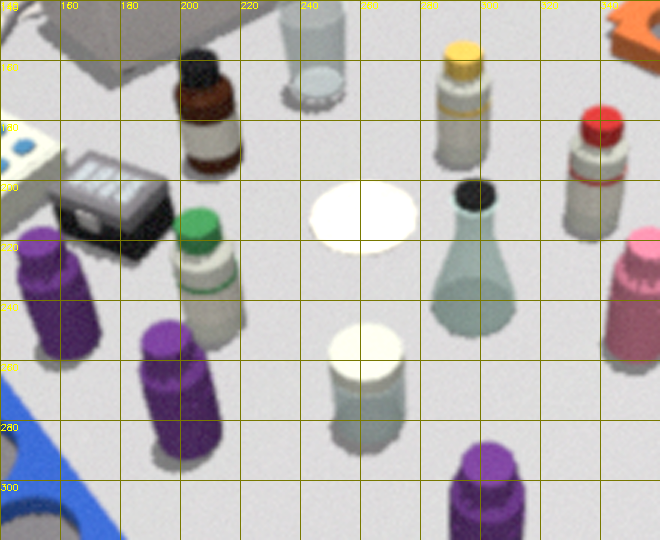

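In the top crop the caps, in original pixels, are green (242.8,178.8), yellow (346,196.8) and amber (296.6,134.4). The box lid centre is (256.6,138.4), the jar lid (240.2,237.4), the stopper (288,235.6) and the beaker base (341,150). The side crop gives green (206.3,212.7), amber (206,160), red (340.7,178.3), jar (262,255) and the box lid around (178,201).

```bash
python3 - <<'E'
from h import *
T=cam("top");S=cam("side")
P=dict(red=(82,(341.6,247.8),(340.7,178.3)),green=(82,(242.8,178.8),(206.3,212.7)),yellow=(82,(346,196.8),(294.3,157.3)),
amber=(84,(296.6,134.4),(206,160)),jar=(56,(240.2,237.4),(262,255)),flask=(94,(288,235.6),(298.3,202.7)),box=(40,(256.6,138.4),(177.7,200.5)),
beaker=(2,(341,150),(245,168)),pur1=(82,(216,151),(154,218)),pur2=(82,(208.4,199.4),(196,251)),pink=(82,(301.7,283.5),(356,219)),pur3=(82,(221.2,284.2),(303,293)))
for n,(z,a,b) in P.items(): print(n,bp(T,*a,z).round(1),bp(S,*b,z).round(1))
print("box corners T",[bp(T,200+u/5,120+v/5,40).round(1) for u,v in((228,32),(323,22),(340,150),(240,163))])
print("box corners S",[bp(S,140+u/3,140+v/3,40).round(1) for u,v in((93,153),(170,180),(132,213),(57,180))])
for n,lo,hi,reg in(("blue",(100,120,40),(125,255,255),(110,135,205,275)),("orange",(5,150,80),(20,255,255),(400,205,460,300))):
  for c,nm in((T,"T"),(S,"S")):
    h=cv2.cvtColor(c["frame"],cv2.COLOR_RGB2HSV);m=cv2.inRange(h,np.array(lo),np.array(hi))
    cs,hr=cv2.findContours(m,cv2.RETR_CCOMP,cv2.CHAIN_APPROX_NONE)
    for q,r in zip(cs,hr[0]):
      A=cv2.contourArea(q)
      if r[3]>=0 and A>150:
        M=cv2.moments(q);u,v=M["m10"]/A,M["m01"]/A;print(n,nm,"hole",int(A),(round(u),round(v)),bp(c,u,v,12.5).round(1))
E
```

```text
red [ 462.9 -107.7] [ 464.9 -111.6]
green [580.9 111.7] [582.5 107. ]
yellow [ 569.9 -106. ] [ 571.3 -107.2]
amber [692.3  12.2] [694.7  11.3]
jar [461.6 101.8] [464.8  98.1]
flask [471.9   2.9] [473.1  -0.8]
box [689.1 100.2] [688.3  95.4]
beaker [700.5 -92.3] [701.1 -91.5]
pur1 [634.2 176.9] [638.9 171.6]
pur2 [528.  175.8] [529.9 172.4]
pink [381.6 -36.1] [385.2 -41.2]
pur3 [359.9 122.5] [359.9 125.5]
box corners T [array([714.2, 128.6]), array([724.4,  87.1]), array([665.4,  71.4]), array([653.7, 114.4])]
box corners S [array([720.8,  86.7]), array([661.9,  71.2]), array([656.1, 105.9]), array([716.8, 117.7])]
blue T hole 1100 (154, 236) [446.2 294.6]
blue T hole 506 (165, 201) [526.9 283.8]
blue T hole 485 (175, 173) [594.3 274.4]
blue S hole 2597 (174, 367) [445.7 294.6]
blue S hole 889 (147, 325) [527.6 282.3]
blue S hole 707 (127, 296) [595.2 272.9]
blue S hole 227 (27, 232) [862.2 317.5]
orange T hole 594 (430, 269) [ 452.  -308.1]
orange T hole 564 (431, 238) [ 520.3 -306.8]
orange S hole 237 (395, 162) [ 453.1 -309.7]
orange S hole 207 (368, 151) [ 521.5 -309.1]
```

Emit:
{"name": "jog_arm", "arguments": {
  "series": [
    [0.85, -0.859, 0, 0, 0, 0.204, 0.34],
    [0.85, -0.859, 0, 0, 0, 0.204, 0.34],
    [0.85, -0.859, 0, 0, 0, 0.204, 0.34],
    [0.85, -0.859, 0, 0, 0, 0.204, 0.34],
    [0.85, -0.859, 0, 0, 0, 0.204, 0.34]
  ],
  "grip_force": 20
}}

```text
clock: 0.67
eef_pos: [278.0, 416.1, 213.5]
eef_rot: [-3.141, 0.0, 3.138]
wrist_force: [-0.2, 0.5, 0.0]
finger_gap: 64.2
finger_force: 0.0
```

Emit:
{"name": "jog_arm", "arguments": {
  "series": [
    [0.85, -0.859, 0, 0, 0, 0, 0.34],
    [0.85, -0.859, 0, 0, 0, 0, 0.34],
    [0.85, -0.859, 0, 0, 0, 0, 0.34],
    [0.85, -0.859, 0, 0, 0, 0, 0.34],
    [0.85, -0.859, 0, 0, 0, 0, 0.34]
  ]
}}

```text
clock: 1.08
eef_pos: [379.4, 313.7, 213.4]
eef_rot: [-3.141, 0.0, 3.138]
wrist_force: [0.5, -0.4, -0.6]
finger_gap: 62.4
finger_force: 0.0
```

Emit:
{"name": "jog_arm", "arguments": {
  "series": [
    [0.85, -0.859, 0, 0, 0, 0, 0.34],
    [0.85, -0.859, 0, 0, 0, 0, 0.34],
    [0.85, -0.859, 0, 0, 0, 0, 0.34],
    [0.85, -0.859, 0, 0, 0, 0, 0.34],
    [0.85, -0.859, 0, 0, 0, 0, 0.34]
  ]
}}

```text
clock: 1.5
eef_pos: [481.2, 210.9, 213.1]
eef_rot: [-3.141, -0.0, 3.138]
wrist_force: [0.2, 1.6, 0.7]
finger_gap: 61.9
finger_force: 0.0
```

Emit:
{"name": "jog_arm", "arguments": {
  "series": [
    [0.85, -0.859, -0.5, 0, 0, 0, 0.34],
    [0.85, -0.859, -0.5, 0, 0, 0, 0.34],
    [0.85, -0.859, -0.5, 0, 0, 0, 0.34],
    [0.85, -0.859, -0.5, 0, 0, 0, 0.34],
    [0.85, -0.859, -0.5, 0, 0, 0, 0.34],
    [0.85, -0.859, -0.5, 0, 0, 0, 0.34],
    [0.85, -0.859, -0.5, 0, 0, 0, 0.34]
  ]
}}

```text
clock: 2.08
eef_pos: [580.9, 111.1, 153.6]
eef_rot: [3.141, -0.0, -3.141]
wrist_force: [0.4, -0.1, -0.1]
finger_gap: 61.9
finger_force: 0.0
```

```bash
cat >> h.py <<'E'
from scipy.spatial.transform import Rotation as Ro
def wrist():
    s=manip.read_state();c=cam("wrist");H=np.eye(4);H[:3,:3]=Ro.from_euler("xyz",s["eef_rot"]).as_matrix();H[:3,3]=s["eef_pos"]
    c["W"]=H@c["hand_eye"];return s,c
def wproj(c,X):
    p=(np.linalg.inv(c["W"])@np.append(X,1))[:3];r=np.hypot(*p[:2]);th=np.arctan2(r,p[2]);return p[:2]/r*th*c["f"]+[c["cx"],c["cy"]]
def wbp(c,u,v,z):
    d=np.array([u-c["cx"],v-c["cy"]]);r=np.hypot(*d);th=r/c["f"];q=c["W"][:3,:3]@np.append(d/r*np.sin(th),np.cos(th));o=c["W"][:3,3];return (o+q*(z-o[2])/q[2])[:2]
E
python3 - <<'E'
from h import *
s,c=wrist();print(s["eef_pos"],s["joints"])
for n,X in dict(green=(581.7,109.5,82),jar=(463,100,56),p1=(636.5,174,82),p2=(529,174,82)).items():print(n,wproj(c,X))
cv2.imwrite("pics/w1.png",c["frame"][:,:,::-1])
E
```

```text
[580.89440223 111.13703366 153.62794545] [ 1.26982064e-01  4.43910472e-01  1.46744709e+00  3.11548123e-04
  1.23034430e+00 -1.44436393e+00]
green [276.03715889 222.40828474]
jar [264.36412806  72.62876991]
p1 [350.66890869 281.79244897]
p2 [360.10847593 156.90608879]
```

View pics/w1.png

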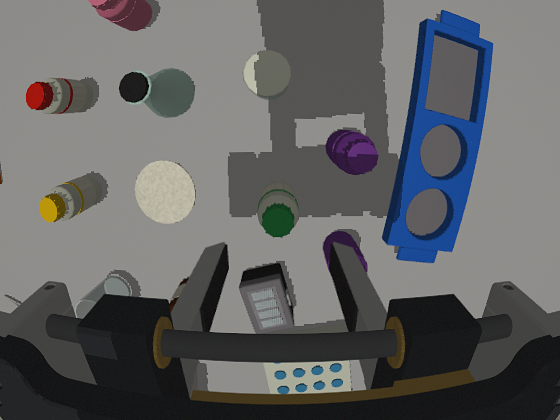

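The wrist view shows the green cap at (278,220) against a predicted (276,222), so the tool is centred within about 1 mm. I'll go down and grip.

Emit:
{"name": "jog_arm", "arguments": {
  "series": [
    [0, 0, -0.3, 0, 0, 0, 0.34],
    [0, 0, -0.6, 0, 0, 0, 0.34],
    [0, 0, -0.85, 0, 0, 0, 0.34],
    [0, 0, -1, 0, 0, 0, 0.34],
    [0, 0, -1, 0, 0, 0, 0.34]
  ]
}}

```text
clock: 2.55
eef_pos: [579.1, 110.8, 30.4]
eef_rot: [-3.141, -0.005, -3.14]
wrist_force: [-0.7, 0.5, -0.0]
finger_gap: 61.9
finger_force: 0.0
```

Emit:
{"name": "jog_arm", "arguments": {
  "series": [
    [0, 0, -0.02, 0, 0, 0, 0.34],
    [0, 0, -0.02, 0, 0, 0, 1],
    [0, 0, -0.02, 0, 0, 0, 1],
    [0, 0, -0.02, 0, 0, 0, 1],
    [0, 0, -0.02, 0, 0, 0, 1],
    [0, 0, -0.02, 0, 0, 0, 1],
    [0, 0, -0.02, 0, 0, 0, 1],
    [0, 0, -0.02, 0, 0, 0, 1]
  ],
  "grip_force": 20
}}

```text
clock: 3.22
eef_pos: [581.8, 109.7, 31.9]
eef_rot: [3.141, 0.001, 3.141]
wrist_force: [-1.5, 1.1, 6.1]
finger_gap: 35.6
finger_force: 20.0
```

Emit:
{"name": "jog_arm", "arguments": {
  "series": [
    [0, 0, 0.15, 0, 0, 0, 1],
    [0, 0, 0.4, 0, 0, 0, 1],
    [0, 0, 0.7, 0, 0, 0, 1],
    [0, 0, 1, 0, 0, 0, 1],
    [0, 0, 1, 0, 0, 0, 1]
  ]
}}

```text
clock: 3.63
eef_pos: [583.9, 109.9, 158.4]
eef_rot: [3.14, 0.01, 3.141]
wrist_force: [0.6, -0.3, 0.9]
finger_gap: 35.5
finger_force: 20.0
```

Emit:
{"name": "jog_arm", "arguments": {
  "series": [
    [-0.02, -0.15, 0, 0, 0, 0, 1],
    [-0.06, -0.4, 0, 0, 0, 0, 1],
    [-0.1, -0.65, 0, 0, 0, 0, 1],
    [-0.127, -0.87, 0, 0, 0, 0, 1]
  ]
}}

```text
clock: 3.97
eef_pos: [565.6, 3.8, 150.9]
eef_rot: [-3.141, -0.0, 3.141]
wrist_force: [1.1, 0.2, -1.0]
finger_gap: 35.5
finger_force: 20.0
```

Emit:
{"name": "jog_arm", "arguments": {
  "series": [
    [-0.042, -0.29, 0, 0, 0, 0, 1],
    [-0.084, -0.58, 0, 0, 0, 0, 1],
    [-0.127, -0.87, 0, 0, 0, 0, 1]
  ]
}}

```text
clock: 4.22
eef_pos: [550.4, -100.7, 151.0]
eef_rot: [-3.142, 0.0, 3.141]
wrist_force: [0.7, 0.3, -0.7]
finger_gap: 35.5
finger_force: 20.0
```

Emit:
{"name": "jog_arm", "arguments": {
  "series": [
    [-0.042, -0.29, 0, 0, 0, 0, 1],
    [-0.084, -0.58, 0, 0, 0, 0, 1],
    [-0.127, -0.87, 0, 0, 0, 0, 1]
  ]
}}

```text
clock: 4.47
eef_pos: [535.1, -205.3, 151.0]
eef_rot: [-3.142, 0.0, 3.141]
wrist_force: [0.2, -0.1, -0.7]
finger_gap: 35.6
finger_force: 20.0
```

Emit:
{"name": "jog_arm", "arguments": {
  "series": [
    [-0.04, -0.27, 0, 0, 0, 0, 1],
    [-0.08, -0.5, 0, 0, 0, 0, 1],
    [-0.11, -0.7, 0, 0, 0, 0, 1],
    [-0.127, -0.84, 0, 0, 0, 0, 1],
    [-0.127, -0.87, 0, 0, 0, 0, 1],
    [-0.127, -0.87, 0, 0, 0, 0, 1],
    [-0.127, -0.87, 0, 0, 0, 0, 1],
    [-0.127, -0.87, 0, 0, 0, 0, 1]
  ]
}}

```text
clock: 5.13
eef_pos: [520.7, -306.9, 151.0]
eef_rot: [3.141, -0.0, -3.141]
wrist_force: [0.1, 0.0, -1.1]
finger_gap: 35.6
finger_force: 20.0
```

Emit:
{"name": "jog_arm", "arguments": {
  "series": [
    [0, 0, -0.2, 0, 0, 0, 1],
    [0, 0, -0.45, 0, 0, 0, 1],
    [0, 0, -0.65, 0, 0, 0, 1],
    [0, 0, -0.8, 0, 0, 0, 1],
    [0, 0, -0.88, 0, 0, 0, 1],
    [0, 0, -0.93, 0, 0, 0, 1],
    [0, 0, -0.95, 0, 0, 0, 1],
    [0, 0, -0.95, 0, 0, 0, 1]
  ]
}}

```text
clock: 5.8
eef_pos: [520.9, -307.9, 37.8]
eef_rot: [-3.141, 0.001, -3.142]
wrist_force: [-0.1, 0.4, -0.2]
finger_gap: 35.9
finger_force: 20.0
```

Emit:
{"name": "jog_arm", "arguments": {
  "series": [
    [0, 0, 0, 0, 0, 0, 1],
    [0, 0, 0, 0, 0, 0, 1],
    [0, 0, 0, 0, 0, 0, 0.36],
    [0, 0, 0, 0, 0, 0, 0.36],
    [0, 0, 0, 0, 0, 0, 0.36],
    [0, 0, 0, 0, 0, 0, 0.36],
    [0, 0, 0, 0, 0, 0, 0.36],
    [0, 0, 0, 0, 0, 0, 0.36]
  ]
}}

```text
clock: 6.47
eef_pos: [520.5, -308.0, 37.1]
eef_rot: [-3.142, 0.0, 3.141]
wrist_force: [-0.1, -0.1, -0.1]
finger_gap: 60.1
finger_force: 0.0
```

Emit:
{"name": "jog_arm", "arguments": {
  "series": [
    [0, 0, 0.15, 0, 0, 0, 0.36],
    [0, 0, 0.4, 0, 0, 0, 0.36],
    [0, 0, 0.7, 0, 0, 0, 0.36],
    [0, 0, 1, 0, 0, 0, 0.36],
    [0, 0, 1, 0, 0, 0, 0.36]
  ]
}}

```text
clock: 6.88
eef_pos: [522.6, -309.4, 164.6]
eef_rot: [-3.136, 0.009, 3.141]
wrist_force: [1.1, -0.7, 0.9]
finger_gap: 60.0
finger_force: 0.0
```

Emit:
{"name": "jog_arm", "arguments": {
  "series": [
    [-0.05, 0.15, 0, 0, 0, 0, 0.36],
    [-0.12, 0.4, 0, 0, 0, 0, 0.36],
    [-0.18, 0.65, 0, 0, 0, 0, 0.36],
    [-0.236, 0.827, -0.05, 0, 0, 0, 0.36]
  ]
}}

```text
clock: 7.22
eef_pos: [491.9, -207.1, 151.7]
eef_rot: [-3.141, 0.001, 3.141]
wrist_force: [-0.2, -0.9, 0.3]
finger_gap: 60.2
finger_force: 0.0
```

Emit:
{"name": "jog_arm", "arguments": {
  "series": [
    [-0.08, 0.27, 0, 0, 0, 0, 0.36],
    [-0.15, 0.5, 0, 0, 0, 0, 0.36],
    [-0.2, 0.7, 0, 0, 0, 0, 0.36],
    [-0.236, 0.827, 0, 0, 0, 0, 0.36],
    [-0.236, 0.827, 0, 0, 0, 0, 0.36],
    [-0.236, 0.827, 0, 0, 0, 0, 0.36],
    [-0.236, 0.827, 0, 0, 0, 0, 0.36],
    [-0.236, 0.827, 0, 0, 0, 0, 0.36]
  ]
}}

```text
clock: 7.88
eef_pos: [464.0, -110.3, 150.9]
eef_rot: [-3.142, -0.0, 3.14]
wrist_force: [1.1, -0.6, -0.2]
finger_gap: 60.3
finger_force: 0.0
```

```bash
python3 - <<'E'
from h import *
s,c=wrist();print(s["eef_pos"])
f=c["frame"];h=cv2.cvtColor(f,cv2.COLOR_RGB2HSV)
m=((h[:,:,0]<8)|(h[:,:,0]>172))&(h[:,:,1]>150)&(h[:,:,2]>60)
n,l,st,ce=cv2.connectedComponentsWithStats(m.astype(np.uint8))
print([(st[i,4],ce[i].round(1),wbp(c,*ce[i],79).round(1)) for i in range(1,n) if st[i,4]>60],wproj(c,(464,-109.5,82)))
t=cam("top");o=np.vstack([f,t["frame"]])[:,:,::-1]
cv2.imwrite("pics/w2.png",np.hstack([f[:, :],cv2.resize(t["frame"][180:320,360:500],(420,420))])[:,:,::-1])
im=cv2.imread("pics/w2.png");cv2.imwrite("pics/w2.png",cv2.resize(im,(800,343)))
E
```

```text
[ 464.02776705 -110.31861692  150.92703491]
[(np.int32(860), array([279.4, 219.5]), array([ 462.5, -109.3]))] [279.18068539 222.51115262]
```

View pics/w2.png

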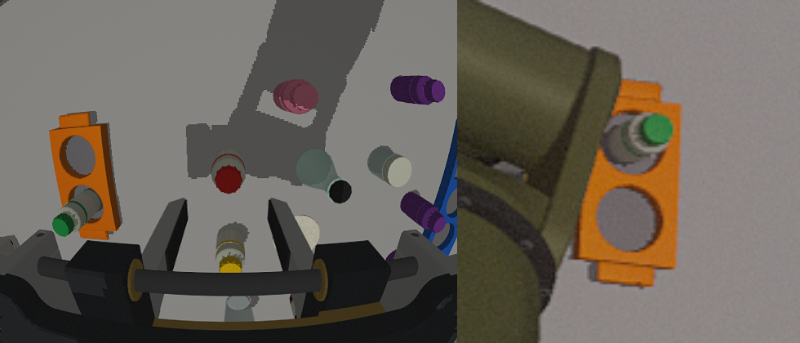

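The green bottle stands in the far orange cut-out: its cap is at (655,130) in the right half and (70,225) in the left. The red cap is under the tool at (228,178), measured at (462.5,-109.3) mm. I'll pick it and carry it to the blue middle cut-out, a shift of (+63.5, +392.5) mm.

Emit:
{"name": "jog_arm", "arguments": {
  "series": [
    [0, 0, -0.3, 0, 0, 0, 0.36],
    [0, 0, -0.6, 0, 0, 0, 0.36],
    [0, 0, -0.85, 0, 0, 0, 0.36],
    [-0.01, 0, -1, 0, 0, 0, 0.36],
    [-0.01, 0, -1, 0, 0, 0, 0.36],
    [-0.01, 0, -1, 0, 0, 0, 0.36],
    [-0.01, 0, -1, 0, 0, 0, 0.36]
  ]
}}

```text
clock: 8.57
eef_pos: [463.4, -110.0, 32.3]
eef_rot: [-3.141, 0.002, 3.141]
wrist_force: [0.1, 0.1, -0.1]
finger_gap: 60.4
finger_force: 0.0
```

Emit:
{"name": "jog_arm", "arguments": {
  "series": [
    [0, 0, 0, 0, 0, 0, 1],
    [0, 0, 0, 0, 0, 0, 1],
    [0, 0, 0, 0, 0, 0, 1],
    [0, 0, 0, 0, 0, 0, 1],
    [0, 0, 0, 0, 0, 0, 1],
    [0, 0, 0, 0, 0, 0, 1],
    [0, 0, 0, 0, 0, 0, 1]
  ]
}}

```text
clock: 9.15
eef_pos: [462.9, -109.6, 31.5]
eef_rot: [-3.141, 0.001, 3.141]
wrist_force: [-0.9, -0.4, 6.8]
finger_gap: 35.9
finger_force: 20.0
```

Emit:
{"name": "jog_arm", "arguments": {
  "series": [
    [0, 0, 0.15, 0, 0, 0, 1],
    [0, 0, 0.4, 0, 0, 0, 1],
    [0, 0, 0.7, 0, 0, 0, 1],
    [0, 0, 1, 0, 0, 0, 1],
    [0, 0, 1, 0, 0, 0, 1]
  ]
}}

```text
clock: 9.57
eef_pos: [464.9, -110.2, 157.3]
eef_rot: [-3.139, 0.009, 3.141]
wrist_force: [0.4, -0.6, 0.9]
finger_gap: 35.3
finger_force: 20.0
```

Emit:
{"name": "jog_arm", "arguments": {
  "series": [
    [0.02, 0.1, 0, 0, 0, 0, 1],
    [0.05, 0.32, 0, 0, 0, 0, 1],
    [0.09, 0.58, 0, 0, 0, 0, 1],
    [0.133, 0.82, 0, 0, 0, 0, 1]
  ]
}}

```text
clock: 9.9
eef_pos: [478.4, -10.0, 150.6]
eef_rot: [3.142, -0.0, 3.14]
wrist_force: [0.9, -0.4, -0.0]
finger_gap: 34.9
finger_force: 20.0
```

Emit:
{"name": "jog_arm", "arguments": {
  "series": [
    [0.042, 0.27, 0, 0, 0, 0, 1],
    [0.084, 0.54, 0, 0, 0, 0, 1],
    [0.133, 0.82, 0, 0, 0, 0, 1]
  ]
}}

```text
clock: 10.15
eef_pos: [494.3, 88.8, 150.6]
eef_rot: [-3.141, -0.0, 3.141]
wrist_force: [0.2, -1.2, -0.3]
finger_gap: 35.4
finger_force: 20.0
```

Emit:
{"name": "jog_arm", "arguments": {
  "series": [
    [0.042, 0.27, 0, 0, 0, 0, 1],
    [0.084, 0.54, 0, 0, 0, 0, 1],
    [0.135, 0.817, 0, 0, 0, 0, 1]
  ]
}}

```text
clock: 10.4
eef_pos: [510.5, 187.0, 150.5]
eef_rot: [-3.141, -0.001, 3.141]
wrist_force: [1.3, -0.1, -0.3]
finger_gap: 35.3
finger_force: 20.0
```

Emit:
{"name": "jog_arm", "arguments": {
  "series": [
    [0.04, 0.25, 0, 0, 0, 0, 1],
    [0.08, 0.48, 0, 0, 0, 0, 1],
    [0.11, 0.66, 0, 0, 0, 0, 1],
    [0.13, 0.78, 0, 0, 0, 0, 1],
    [0.135, 0.817, 0, 0, 0, 0, 1],
    [0.135, 0.817, 0, 0, 0, 0, 1],
    [0.135, 0.817, 0, 0, 0, 0, 1],
    [0.135, 0.817, 0, 0, 0, 0, 1]
  ]
}}

```text
clock: 11.07
eef_pos: [526.9, 282.4, 150.9]
eef_rot: [-3.141, -0.0, 3.14]
wrist_force: [0.4, 0.3, 0.3]
finger_gap: 35.7
finger_force: 20.0
```

Emit:
{"name": "jog_arm", "arguments": {
  "series": [
    [0, 0, -0.2, 0, 0, 0, 1],
    [0, 0, -0.45, 0, 0, 0, 1],
    [0, 0, -0.65, 0, 0, 0, 1],
    [0, 0, -0.8, 0, 0, 0, 1],
    [0, 0, -0.88, 0, 0, 0, 1],
    [0, 0, -0.93, 0, 0, 0, 1],
    [0, 0, -0.95, 0, 0, 0, 1],
    [0, 0, -0.95, 0, 0, 0, 1]
  ]
}}

```text
clock: 11.73
eef_pos: [527.2, 283.3, 37.5]
eef_rot: [3.141, 0.001, 3.141]
wrist_force: [-0.1, 0.4, -0.1]
finger_gap: 35.5
finger_force: 20.0
```

Emit:
{"name": "jog_arm", "arguments": {
  "series": [
    [0, 0, 0, 0, 0, 0, 1],
    [0, 0, 0, 0, 0, 0, 1],
    [0, 0, 0, 0, 0, 0, 0.34],
    [0, 0, 0, 0, 0, 0, 0.34],
    [0, 0, 0, 0, 0, 0, 0.34],
    [0, 0, 0, 0, 0, 0, 0.34],
    [0, 0, 0, 0, 0, 0, 0.34],
    [0, 0, 0, 0, 0, 0, 0.34]
  ]
}}

```text
clock: 12.4
eef_pos: [526.9, 283.4, 37.1]
eef_rot: [-3.142, -0.0, 3.141]
wrist_force: [0.1, -0.2, -0.7]
finger_gap: 62.1
finger_force: 0.0
```

Emit:
{"name": "jog_arm", "arguments": {
  "series": [
    [0, 0, 0.15, 0, 0, 0, 0.34],
    [0, 0, 0.4, 0, 0, 0, 0.34],
    [0, 0, 0.7, 0, 0, 0, 0.34],
    [0, 0, 0.95, 0, 0, 0, 0.34],
    [0, 0, 0.95, 0, 0, 0, 0.34]
  ]
}}

```text
clock: 12.82
eef_pos: [529.0, 284.4, 157.6]
eef_rot: [3.138, 0.008, 3.141]
wrist_force: [0.6, 0.3, 0.3]
finger_gap: 62.2
finger_force: 0.0
```

Emit:
{"name": "jog_arm", "arguments": {
  "series": [
    [0.08, -0.12, 0, 0, 0, 0, 0.34],
    [0.2, -0.33, 0, 0, 0, 0, 0.34],
    [0.33, -0.54, 0, 0, 0, 0, 0.34],
    [0.462, -0.754, 0, 0, 0, 0, 0.34]
  ]
}}

```text
clock: 13.15
eef_pos: [582.7, 192.0, 150.7]
eef_rot: [-3.142, -0.0, -3.141]
wrist_force: [-0.2, 0.4, -0.9]
finger_gap: 62.2
finger_force: 0.0
```

Emit:
{"name": "jog_arm", "arguments": {
  "series": [
    [0.154, -0.251, 0, 0, 0, 0, 0.34],
    [0.308, -0.502, 0, 0, 0, 0, 0.34],
    [0.462, -0.754, 0, 0, 0, 0, 0.34]
  ]
}}

```text
clock: 13.4
eef_pos: [638.4, 100.9, 150.6]
eef_rot: [3.142, -0.0, 3.141]
wrist_force: [-0.4, 0.0, -0.2]
finger_gap: 61.7
finger_force: 0.0
```

Emit:
{"name": "jog_arm", "arguments": {
  "series": [
    [0.14, -0.23, 0, 0, 0, 0, 0.34],
    [0.26, -0.44, 0, 0, 0, 0, 0.34],
    [0.37, -0.6, 0, 0, 0, 0, 0.34],
    [0.43, -0.7, 0, 0, 0, 0, 0.34],
    [0.462, -0.754, 0, 0, 0, 0, 0.34],
    [0.462, -0.754, 0, 0, 0, 0, 0.34],
    [0.462, -0.754, 0, 0, 0, 0, 0.34],
    [0.462, -0.754, 0, 0, 0, 0, 0.34]
  ]
}}

```text
clock: 14.07
eef_pos: [692.9, 13.0, 151.0]
eef_rot: [3.141, -0.0, -3.141]
wrist_force: [-0.5, -0.1, -0.1]
finger_gap: 62.1
finger_force: 0.0
```

```bash
python3 - <<'E'
from h import *
s,c=wrist();print(s["eef_pos"]);np.set_printoptions(precision=1)
print(wproj(c,(693.5,12,84)),wproj(c,(689,98,40)))
cv2.imwrite("pics/w3.png",cv2.resize(c["frame"][120:,:][:,:,::-1],(800,429)))
E
```

```text
[692.90259397  13.00851589 150.99511715]
[276.8 224.1] [369.9 203.4]
```

View pics/w3.png

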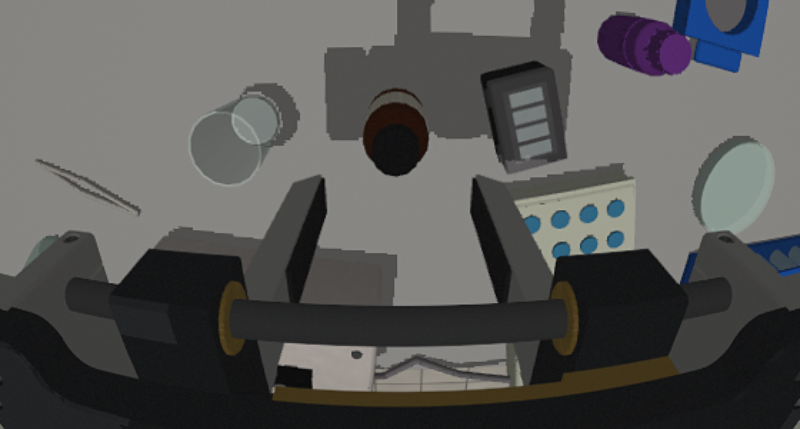

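The amber cap is at (397,149) in the picture, i.e. (278,224) against a predicted (277,224), and the box lid is where predicted too. I'll pick the amber bottle and carry it to the blue end cut-out.

Emit:
{"name": "jog_arm", "arguments": {
  "series": [
    [0, 0, -0.3, 0, 0, 0, 0.34],
    [0, 0, -0.6, 0, 0, 0, 0.34],
    [0, 0, -0.85, 0, 0, 0, 0.34],
    [0, 0, -1, 0, 0, 0, 0.34],
    [0, 0, -1, 0, 0, 0, 0.34],
    [0, 0, -1, 0, 0, 0, 0.34],
    [0, 0, -1, 0, 0, 0, 0.34]
  ]
}}

```text
clock: 14.7
eef_pos: [694.1, 12.4, 33.2]
eef_rot: [-3.141, 0.003, -3.141]
wrist_force: [-0.0, 0.2, -0.2]
finger_gap: 62.3
finger_force: 0.0
```

Emit:
{"name": "jog_arm", "arguments": {
  "series": [
    [0, 0, 0, 0, 0, 0, 1],
    [0, 0, 0, 0, 0, 0, 1],
    [0, 0, 0, 0, 0, 0, 1],
    [0, 0, 0, 0, 0, 0, 1],
    [0, 0, 0, 0, 0, 0, 1],
    [0, 0, 0, 0, 0, 0, 1],
    [0, 0, 0, 0, 0, 0, 1]
  ],
  "grip_force": 25
}}

```text
clock: 15.28
eef_pos: [693.6, 11.9, 31.8]
eef_rot: [-3.142, 0.001, 3.141]
wrist_force: [-1.8, 0.7, 6.8]
finger_gap: 39.5
finger_force: 25.0
```

Emit:
{"name": "jog_arm", "arguments": {
  "series": [
    [0, 0, 0.15, 0, 0, 0, 1],
    [0, 0, 0.4, 0, 0, 0, 1],
    [0, 0, 0.7, 0, 0, 0, 1],
    [0, 0, 1, 0, 0, 0, 1],
    [0, 0, 1, 0, 0, 0, 1]
  ]
}}

```text
clock: 15.7
eef_pos: [695.6, 11.9, 159.3]
eef_rot: [-3.141, 0.011, 3.141]
wrist_force: [1.1, 0.6, 0.7]
finger_gap: 39.7
finger_force: 25.0
```

Emit:
{"name": "jog_arm", "arguments": {
  "series": [
    [-0.03, 0.1, 0, 0, 0, 0, 1],
    [-0.1, 0.29, 0, 0, 0, 0, 1],
    [-0.18, 0.5, 0, 0, 0, 0, 1],
    [-0.274, 0.727, 0, 0, 0, 0, 1]
  ]
}}

```text
clock: 16.03
eef_pos: [659.0, 100.3, 148.7]
eef_rot: [-3.141, -0.003, 3.14]
wrist_force: [0.7, 0.4, -1.6]
finger_gap: 39.7
finger_force: 25.0
```

Emit:
{"name": "jog_arm", "arguments": {
  "series": [
    [-0.091, 0.242, 0, 0, 0, 0, 1],
    [-0.182, 0.484, 0, 0, 0, 0, 1],
    [-0.274, 0.727, 0, 0, 0, 0, 1]
  ]
}}

```text
clock: 16.28
eef_pos: [625.6, 188.3, 149.0]
eef_rot: [-3.141, -0.003, 3.141]
wrist_force: [0.2, 0.2, -0.6]
finger_gap: 39.8
finger_force: 25.0
```

Emit:
{"name": "jog_arm", "arguments": {
  "series": [
    [-0.08, 0.22, 0, 0, 0, 0, 1],
    [-0.16, 0.43, 0, 0, 0, 0, 1],
    [-0.22, 0.59, 0, 0, 0, 0, 1],
    [-0.26, 0.69, 0, 0, 0, 0, 1],
    [-0.274, 0.727, 0, 0, 0, 0, 1],
    [-0.274, 0.727, 0, 0, 0, 0, 1],
    [-0.274, 0.727, 0, 0, 0, 0, 1],
    [-0.274, 0.727, 0, 0, 0, 0, 1]
  ]
}}

```text
clock: 16.95
eef_pos: [595.0, 272.5, 150.7]
eef_rot: [-3.141, -0.0, 3.14]
wrist_force: [0.2, -0.0, -0.4]
finger_gap: 39.7
finger_force: 25.0
```

Emit:
{"name": "jog_arm", "arguments": {
  "series": [
    [0, 0, -0.2, 0, 0, 0, 1],
    [0, 0, -0.45, 0, 0, 0, 1],
    [0, 0, -0.65, 0, 0, 0, 1],
    [0, 0, -0.8, 0, 0, 0, 1],
    [0, 0, -0.88, 0, 0, 0, 1],
    [0, 0, -0.93, 0, 0, 0, 1],
    [0, 0, -0.95, 0, 0, 0, 1],
    [0, 0, -0.95, 0, 0, 0, 1]
  ]
}}

```text
clock: 17.62
eef_pos: [595.1, 273.4, 37.7]
eef_rot: [3.141, 0.001, 3.141]
wrist_force: [-1.0, -1.1, -0.5]
finger_gap: 39.4
finger_force: 25.0
```

Emit:
{"name": "jog_arm", "arguments": {
  "series": [
    [0, 0, 0, 0, 0, 0, 1],
    [0, 0, 0, 0, 0, 0, 1],
    [0, 0, 0, 0, 0, 0, 0.3],
    [0, 0, 0, 0, 0, 0, 0.3],
    [0, 0, 0, 0, 0, 0, 0.3],
    [0, 0, 0, 0, 0, 0, 0.3],
    [0, 0, 0, 0, 0, 0, 0.3],
    [0, 0, 0, 0, 0, 0, 0.3]
  ]
}}

```text
clock: 18.28
eef_pos: [594.6, 273.7, 37.1]
eef_rot: [3.142, 0.0, 3.141]
wrist_force: [0.1, -0.6, -1.1]
finger_gap: 65.5
finger_force: 0.0
```

Emit:
{"name": "jog_arm", "arguments": {
  "series": [
    [0, 0, 0.15, 0, 0, 0, 0.3],
    [0, 0, 0.4, 0, 0, 0, 0.3],
    [0, 0, 0.7, 0, 0, 0, 0.3],
    [0, 0, 0.95, 0, 0, 0, 0.3],
    [0, 0, 0.95, 0, 0, 0, 0.3]
  ]
}}

```text
clock: 18.7
eef_pos: [596.7, 274.5, 158.1]
eef_rot: [3.138, 0.009, 3.141]
wrist_force: [0.7, -0.3, 1.1]
finger_gap: 65.9
finger_force: 0.0
```

Emit:
{"name": "jog_arm", "arguments": {
  "series": [
    [0.06, -0.12, 0, 0, 0, 0, 0.3],
    [0.17, -0.32, 0, 0, 0, 0, 0.3],
    [0.28, -0.53, 0, 0, 0, 0.08, 0.3],
    [0.392, -0.733, 0, 0, 0, 0.159, 0.3]
  ]
}}

```text
clock: 19.03
eef_pos: [641.9, 183.7, 149.5]
eef_rot: [-3.142, -0.002, -2.887]
wrist_force: [-0.7, 0.6, 1.2]
finger_gap: 65.9
finger_force: 0.0
```

Emit:
{"name": "jog_arm", "arguments": {
  "series": [
    [0.12, -0.23, 0, 0, 0, 0, 0.3],
    [0.23, -0.44, 0, 0, 0, 0, 0.3],
    [0.32, -0.59, 0, 0, 0, 0, 0.3],
    [0.37, -0.69, 0, 0, 0, 0, 0.3],
    [0.392, -0.733, 0, 0, 0, 0, 0.3],
    [0.392, -0.733, 0, 0, 0, 0, 0.3],
    [0.392, -0.733, 0, 0, 0, 0, 0.3],
    [0.392, -0.733, 0, 0, 0, 0, 0.3]
  ]
}}

```text
clock: 19.7
eef_pos: [688.3, 98.9, 150.9]
eef_rot: [3.141, -0.0, -2.891]
wrist_force: [0.1, 0.1, 0.3]
finger_gap: 66.2
finger_force: 0.0
```

```bash
python3 - <<'E'
from h import *
s,c=wrist();print(s["eef_pos"],s["eef_rot"]);np.set_printoptions(precision=1)
print(wproj(c,(689,98,40)))
a=cv2.resize(c["frame"][120:300,150:410],(520,360));t=cam("top")["frame"];b=cv2.resize(t[130:280,120:237],(280,360))
cv2.imwrite("pics/w4.png",np.hstack([a,b])[:,:,::-1])
E
```

```text
[688.27444162  98.88338388 150.92541277] [ 3.14142077e+00 -2.26785802e-04 -2.89099402e+00]
[277.2 207.9]
```

View pics/w4.png

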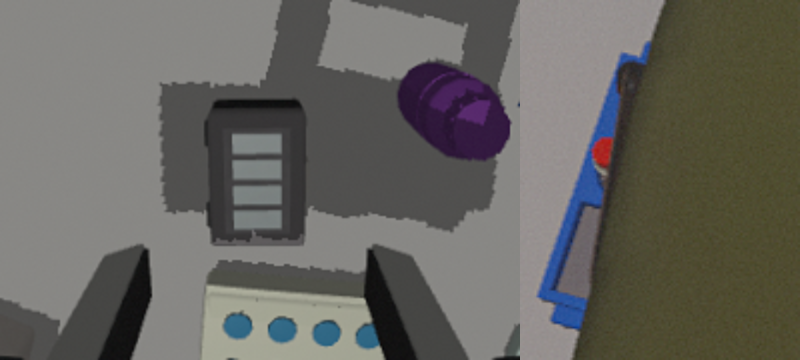

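The box lid is centred and aligned with the fingers, at (257,175) in the left half. The red and amber caps are in the blue tray. I'll pick the box and carry it to the oblong cut-out at (446,294.6), turning it -22.3°.

Emit:
{"name": "jog_arm", "arguments": {
  "series": [
    [0, 0, -0.3, 0, 0, 0, 0.3],
    [0, 0, -0.6, 0, 0, 0, 0.3],
    [0, 0, -0.85, 0, 0, 0, 0.3],
    [0, 0, -1, 0, 0, 0, 0.3],
    [0, 0, -1, 0, 0, 0, 0.3],
    [0, 0, -1, 0, 0, 0, 0.3]
  ]
}}

```text
clock: 20.3
eef_pos: [688.5, 98.3, 31.1]
eef_rot: [3.141, -0.001, -2.891]
wrist_force: [0.3, -0.6, 0.3]
finger_gap: 65.6
finger_force: 0.0
```

Emit:
{"name": "jog_arm", "arguments": {
  "series": [
    [0, 0, -0.033, 0, 0, 0, 0.3],
    [0, 0, -0.033, 0, 0, 0, 1],
    [0, 0, -0.033, 0, 0, 0, 1],
    [0, 0, -0.033, 0, 0, 0, 1],
    [0, 0, -0.033, 0, 0, 0, 1],
    [0, 0, -0.033, 0, 0, 0, 1],
    [0, 0, -0.033, 0, 0, 0, 1],
    [0, 0, -0.033, 0, 0, 0, 1]
  ]
}}

```text
clock: 20.97
eef_pos: [689.0, 97.8, 27.9]
eef_rot: [-3.141, 0.001, -2.892]
wrist_force: [-2.2, 0.3, 5.6]
finger_gap: 43.7
finger_force: 25.0
```

Emit:
{"name": "jog_arm", "arguments": {
  "series": [
    [0, 0, 0.15, 0, 0, 0, 1],
    [0, 0, 0.4, 0, 0, 0, 1],
    [0, 0, 0.7, 0, 0, 0, 1],
    [0, 0, 1, 0, 0, 0, 1],
    [0, 0, 1, 0, 0, 0, 1]
  ]
}}

```text
clock: 21.38
eef_pos: [691.1, 97.9, 155.4]
eef_rot: [-3.14, 0.011, -2.892]
wrist_force: [0.2, 0.3, 0.2]
finger_gap: 44.0
finger_force: 25.0
```

Emit:
{"name": "jog_arm", "arguments": {
  "series": [
    [-0.08, 0.06, 0, 0, 0, 0, 1],
    [-0.25, 0.2, 0, 0, 0, -0.03, 1],
    [-0.45, 0.37, 0, 0, 0, -0.08, 1],
    [-0.675, 0.546, 0, 0, 0, -0.124, 1]
  ]
}}

```text
clock: 21.72
eef_pos: [606.8, 163.4, 146.4]
eef_rot: [-3.141, -0.0, -3.092]
wrist_force: [0.3, 0.7, -0.7]
finger_gap: 43.8
finger_force: 25.0
```

Emit:
{"name": "jog_arm", "arguments": {
  "series": [
    [-0.225, 0.182, 0, 0, 0, -0.04, 1],
    [-0.45, 0.364, 0, 0, 0, -0.08, 1],
    [-0.675, 0.546, 0, 0, 0, -0.124, 1]
  ]
}}

```text
clock: 21.97
eef_pos: [525.2, 229.4, 146.8]
eef_rot: [-3.141, -0.0, 2.998]
wrist_force: [0.7, 0.7, -1.0]
finger_gap: 43.7
finger_force: 25.0
```

Emit:
{"name": "jog_arm", "arguments": {
  "series": [
    [-0.2, 0.16, 0, 0, 0, 0, 1],
    [-0.38, 0.31, 0, 0, 0, 0, 1],
    [-0.54, 0.44, 0, 0, 0, 0, 1],
    [-0.64, 0.52, 0, 0, 0, 0, 1],
    [-0.675, 0.546, 0, 0, 0, 0, 1],
    [-0.675, 0.546, 0, 0, 0, 0, 1],
    [-0.675, 0.546, 0, 0, 0, 0, 1],
    [-0.675, 0.546, 0, 0, 0, 0, 1]
  ]
}}

```text
clock: 22.63
eef_pos: [446.5, 293.7, 147.0]
eef_rot: [-3.141, 0.0, 3.001]
wrist_force: [-0.0, 1.0, -1.7]
finger_gap: 43.8
finger_force: 25.0
```

Emit:
{"name": "jog_arm", "arguments": {
  "series": [
    [0, 0, -0.2, 0, 0, 0, 1],
    [0, 0, -0.45, 0, 0, 0, 1],
    [0, 0, -0.65, 0, 0, 0, 1],
    [0, 0, -0.8, 0, 0, 0, 1],
    [0, 0, -0.88, 0, 0, 0, 1],
    [0, 0, -0.93, 0, 0, 0, 1],
    [0, 0, -0.95, 0, 0, 0, 1],
    [0, 0, -0.95, 0, 0, 0, 1]
  ]
}}

```text
clock: 23.3
eef_pos: [446.3, 294.2, 33.6]
eef_rot: [3.141, 0.001, 3.001]
wrist_force: [0.5, 0.9, -0.4]
finger_gap: 43.5
finger_force: 25.0
```

Emit:
{"name": "jog_arm", "arguments": {
  "series": [
    [0, 0, 0, 0, 0, 0, 1],
    [0, 0, 0, 0, 0, 0, 1],
    [0, 0, 0, 0, 0, 0, 0.34],
    [0, 0, 0, 0, 0, 0, 0.34],
    [0, 0, 0, 0, 0, 0, 0.34],
    [0, 0, 0, 0, 0, 0, 0.34],
    [0, 0, 0, 0, 0, 0, 0.34],
    [0, 0, 0, 0, 0, 0, 0.34]
  ]
}}

```text
clock: 23.97
eef_pos: [445.7, 294.3, 33.1]
eef_rot: [3.142, 0.0, 3.002]
wrist_force: [-0.1, 0.2, 0.1]
finger_gap: 62.0
finger_force: 0.0
```

Emit:
{"name": "jog_arm", "arguments": {
  "series": [
    [0, 0, 0.15, 0, 0, 0, 0.34],
    [0, 0, 0.4, 0, 0, 0, 0.34],
    [0, 0, 0.7, 0, 0, 0, 0.34],
    [0, 0, 0.95, 0, 0, 0, 0.34],
    [0, 0, 0.95, 0, 0, 0, 0.34]
  ]
}}

```text
clock: 24.38
eef_pos: [447.6, 295.4, 153.0]
eef_rot: [3.136, 0.007, 3.001]
wrist_force: [0.7, 0.1, 0.1]
finger_gap: 62.0
finger_force: 0.0
```

Emit:
{"name": "jog_arm", "arguments": {
  "series": [
    [0.01, -0.14, 0, 0, 0, 0, 0.34],
    [0.03, -0.36, 0, 0, 0, 0.03, 0.34],
    [0.05, -0.58, 0, 0, 0, 0.0885, 0.34],
    [0.071, -0.811, 0, 0, 0, 0.0885, 0.34]
  ]
}}

```text
clock: 24.72
eef_pos: [454.0, 196.1, 146.7]
eef_rot: [-3.142, -0.0, -3.136]
wrist_force: [0.3, 0.3, 0.5]
finger_gap: 62.2
finger_force: 0.0
```

Emit:
{"name": "jog_arm", "arguments": {
  "series": [
    [0.02, -0.25, 0, 0, 0, 0, 0.34],
    [0.04, -0.48, 0, 0, 0, 0, 0.34],
    [0.055, -0.66, 0, 0, 0, 0, 0.34],
    [0.067, -0.77, 0, 0, 0, 0, 0.34],
    [0.071, -0.811, 0, 0, 0, 0, 0.34],
    [0.071, -0.811, 0, 0, 0, 0, 0.34],
    [0.071, -0.811, 0, 0, 0, 0, 0.34],
    [0.071, -0.811, 0, 0, 0, 0, 0.34]
  ]
}}

```text
clock: 25.38
eef_pos: [462.6, 100.4, 147.0]
eef_rot: [3.142, -0.0, 3.141]
wrist_force: [0.4, 0.1, -0.2]
finger_gap: 62.0
finger_force: 0.0
```

```bash
python3 - <<'E'
from h import *
s,c=wrist();print(s["eef_pos"],s["eef_rot"]);np.set_printoptions(precision=1)
print(wproj(c,(463,100,56)))
a=cv2.resize(c["frame"][100:300,150:410],(468,360));t=cam("top")["frame"];b=cv2.resize(t[140:280,110:240],(334,360))
cv2.imwrite("pics/w5.png",np.hstack([a,b])[:,:,::-1][:,:800])
E
```

```text
[462.64304393 100.42317235 146.96092931] [ 3.14152835e+00 -1.29396637e-04  3.14124625e+00]
[277.7 214.5]
```

View pics/w5.png

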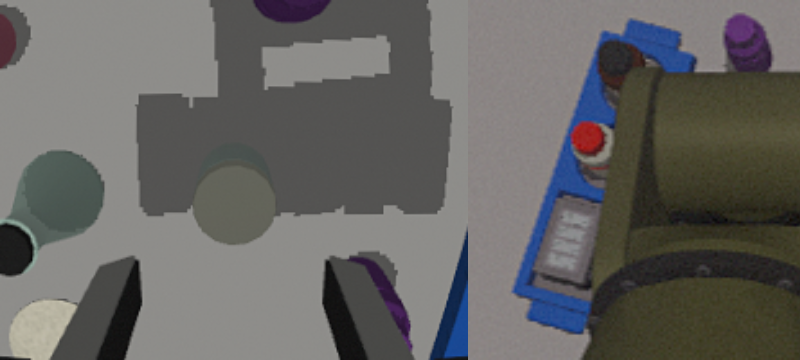

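The box sits in the oblong cut-out, with the red and amber bottles in the round ones. The jar lid is under the tool at (234,205), about 1.5 mm off. I'll pick it and carry it to the near orange cut-out.

Emit:
{"name": "jog_arm", "arguments": {
  "series": [
    [0, 0, -0.3, 0, 0, 0, 0.34],
    [0, 0, -0.6, 0, 0, 0, 0.34],
    [0, 0, -0.85, 0, 0, 0, 0.34],
    [0, 0.01, -0.975, 0, 0, 0, 0.34],
    [0, 0.01, -0.975, 0, 0, 0, 0.34],
    [0, 0.01, -0.975, 0, 0, 0, 0.34],
    [0, 0.01, -0.975, 0, 0, 0, 0.34]
  ]
}}

```text
clock: 26.07
eef_pos: [463.5, 101.2, 31.3]
eef_rot: [3.141, 0.002, 3.141]
wrist_force: [-0.2, 0.1, 0.2]
finger_gap: 62.1
finger_force: 0.0
```

Emit:
{"name": "jog_arm", "arguments": {
  "series": [
    [0, 0, 0, 0, 0, 0, 1],
    [0, 0, 0, 0, 0, 0, 1],
    [0, 0, 0, 0, 0, 0, 1],
    [0, 0, 0, 0, 0, 0, 1],
    [0, 0, 0, 0, 0, 0, 1],
    [0, 0, 0, 0, 0, 0, 1],
    [0, 0, 0, 0, 0, 0, 1]
  ]
}}

```text
clock: 26.65
eef_pos: [463.1, 100.9, 30.6]
eef_rot: [3.141, 0.001, 3.14]
wrist_force: [-2.4, 0.5, 5.8]
finger_gap: 39.7
finger_force: 25.0
```

Emit:
{"name": "jog_arm", "arguments": {
  "series": [
    [0, 0, 0.15, 0, 0, 0, 1],
    [0, 0, 0.4, 0, 0, 0, 1],
    [0, 0, 0.7, 0, 0, 0, 1],
    [0, 0, 0.975, 0, 0, 0, 1],
    [0, 0, 0.975, 0, 0, 0, 1],
    [0, 0, 0.975, 0, 0, 0, 1]
  ]
}}

```text
clock: 27.15
eef_pos: [463.3, 100.9, 148.4]
eef_rot: [3.141, 0.003, 3.14]
wrist_force: [0.3, 0.0, -1.5]
finger_gap: 39.6
finger_force: 25.0
```

Emit:
{"name": "jog_arm", "arguments": {
  "series": [
    [0, -0.1, 0, 0, 0, 0, 1],
    [-0.01, -0.32, 0, 0, 0, 0, 1],
    [-0.02, -0.6, 0, 0, 0, 0, 1],
    [-0.022, -0.86, 0, 0, 0, 0, 1]
  ]
}}

```text
clock: 27.48
eef_pos: [459.1, -3.4, 145.5]
eef_rot: [3.141, -0.003, -3.142]
wrist_force: [0.2, -0.1, -0.5]
finger_gap: 39.9
finger_force: 25.0
```

Emit:
{"name": "jog_arm", "arguments": {
  "series": [
    [-0.007, -0.28, 0, 0, 0, 0, 1],
    [-0.014, -0.57, 0, 0, 0, 0, 1],
    [-0.022, -0.852, 0, 0, 0, 0, 1]
  ]
}}

```text
clock: 27.73
eef_pos: [456.5, -106.1, 145.6]
eef_rot: [3.141, -0.002, 3.141]
wrist_force: [0.9, 0.9, -1.4]
finger_gap: 39.7
finger_force: 25.0
```

Emit:
{"name": "jog_arm", "arguments": {
  "series": [
    [-0.007, -0.28, 0, 0, 0, 0, 1],
    [-0.014, -0.57, 0, 0, 0, 0, 1],
    [-0.022, -0.852, 0, 0, 0, 0, 1]
  ]
}}

```text
clock: 27.98
eef_pos: [453.8, -208.3, 145.4]
eef_rot: [3.14, -0.002, 3.14]
wrist_force: [0.4, 0.3, -0.7]
finger_gap: 39.2
finger_force: 25.0
```

Emit:
{"name": "jog_arm", "arguments": {
  "series": [
    [-0.007, -0.26, 0, 0, 0, 0, 1],
    [-0.014, -0.5, 0, 0, 0, 0, 1],
    [-0.02, -0.69, 0, 0, 0, 0, 1],
    [-0.022, -0.81, 0, 0, 0, 0, 1],
    [-0.022, -0.852, 0, 0, 0, 0, 1],
    [-0.022, -0.852, 0, 0, 0, 0, 1],
    [-0.022, -0.852, 0, 0, 0, 0, 1],
    [-0.022, -0.852, 0, 0, 0, 0, 1]
  ]
}}

```text
clock: 28.65
eef_pos: [452.3, -307.9, 146.9]
eef_rot: [3.141, -0.0, 3.142]
wrist_force: [-0.1, 1.2, -1.1]
finger_gap: 39.3
finger_force: 25.0
```

Place, release, lift, then move clear toward +y over the empty middle so both cameras see.

Emit:
{"name": "jog_arm", "arguments": {
  "series": [
    [0, 0, -0.2, 0, 0, 0, 1],
    [0, 0, -0.45, 0, 0, 0, 1],
    [0, 0, -0.65, 0, 0, 0, 1],
    [0, 0, -0.78, 0, 0, 0, 1],
    [0, 0, -0.86, 0, 0, 0, 1],
    [0, 0, -0.91, 0, 0, 0, 1],
    [0, 0, -0.925, 0, 0, 0, 1],
    [0, 0, -0.925, 0, 0, 0, 1]
  ]
}}

```text
clock: 29.32
eef_pos: [452.5, -309.0, 36.5]
eef_rot: [-3.141, 0.0, 3.141]
wrist_force: [-0.3, -0.1, -0.7]
finger_gap: 39.3
finger_force: 25.0
```

Emit:
{"name": "jog_arm", "arguments": {
  "series": [
    [0, 0, 0, 0, 0, 0, 1],
    [0, 0, 0, 0, 0, 0, 1],
    [0, 0, 0, 0, 0, 0, 0.34],
    [0, 0, 0, 0, 0, 0, 0.34],
    [0, 0, 0, 0, 0, 0, 0.34],
    [0, 0, 0, 0, 0, 0, 0.34],
    [0, 0, 0, 0, 0, 0, 0.34],
    [0, 0, 0, 0, 0, 0, 0.34]
  ]
}}

```text
clock: 29.98
eef_pos: [452.2, -309.1, 36.1]
eef_rot: [-3.142, 0.0, 3.14]
wrist_force: [0.1, -0.7, -0.4]
finger_gap: 61.7
finger_force: 0.0
```

Emit:
{"name": "jog_arm", "arguments": {
  "series": [
    [0, 0, 0.15, 0, 0, 0, 0.34],
    [0, 0, 0.4, 0, 0, 0, 0.34],
    [0, 0, 0.7, 0, 0, 0, 0.34],
    [0, 0, 1, 0, 0, 0, 0.34],
    [0, 0, 1, 0, 0, 0, 0.34]
  ]
}}

```text
clock: 30.4
eef_pos: [454.2, -310.6, 163.0]
eef_rot: [-3.135, 0.008, 3.141]
wrist_force: [1.0, -1.4, 1.3]
finger_gap: 61.9
finger_force: 0.0
```

Emit:
{"name": "jog_arm", "arguments": {
  "series": [
    [-0.1, 0.15, 0, 0, 0, 0, 0.34],
    [-0.3, 0.4, 0.1, 0, 0, 0, 0.34],
    [-0.5, 0.65, 0.2, 0, 0, 0, 0.34],
    [-0.6, 0.9, 0.3, 0, 0, 0, 0.34],
    [-0.6, 1, 0.3, 0, 0, 0, 0.34],
    [-0.6, 1, 0.3, 0, 0, 0, 0.34]
  ]
}}

```text
clock: 30.9
eef_pos: [380.3, -187.7, 192.8]
eef_rot: [-3.141, 0.002, -3.141]
wrist_force: [0.1, -0.1, 0.2]
finger_gap: 62.0
finger_force: 0.0
```

Emit:
{"name": "jog_arm", "arguments": {
  "series": [
    [0, 0.3, 0, 0, 0, 0, 0.34],
    [0, 0.6, 0, 0, 0, 0, 0.34],
    [0, 0.9, 0, 0, 0, 0, 0.34],
    [0, 1, 0, 0, 0, 0, 0.34],
    [0, 1, 0, 0, 0, 0, 0.34],
    [0, 1, 0, 0, 0, 0, 0.34],
    [0, 1, 0, 0, 0, 0, 0.34]
  ]
}}

```text
clock: 31.48
eef_pos: [380.6, -70.1, 191.8]
eef_rot: [-3.141, -0.0, 3.14]
wrist_force: [-0.1, 0.1, 1.0]
finger_gap: 61.8
finger_force: 0.0
```

```bash
python3 - <<'E'
from h import *
a=cam("top")["frame"];b=cam("side")["frame"]
cv2.imwrite("pics/end.png",np.hstack([cv2.resize(a[100:320],(480,189*480//480+0)) if 0 else cv2.resize(a,(400,300)),cv2.resize(b,(400,300))])[:,:,::-1])
cv2.imwrite("pics/endt.png",cv2.resize(a[110:310,110:470],(800,444),interpolation=cv2.INTER_CUBIC)[:,:,::-1])
cv2.imwrite("pics/ends.png",cv2.resize(b,(800,600),interpolation=cv2.INTER_CUBIC)[:,:,::-1])
E
```

```text
(no output)
```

View pics/endt.png

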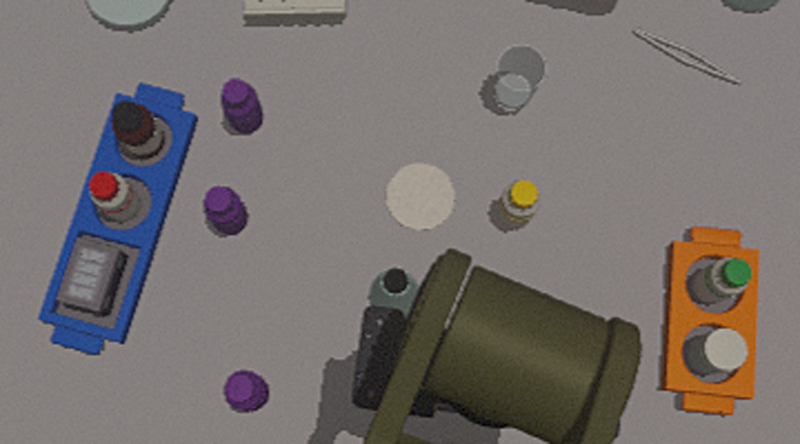

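View pics/ends.png

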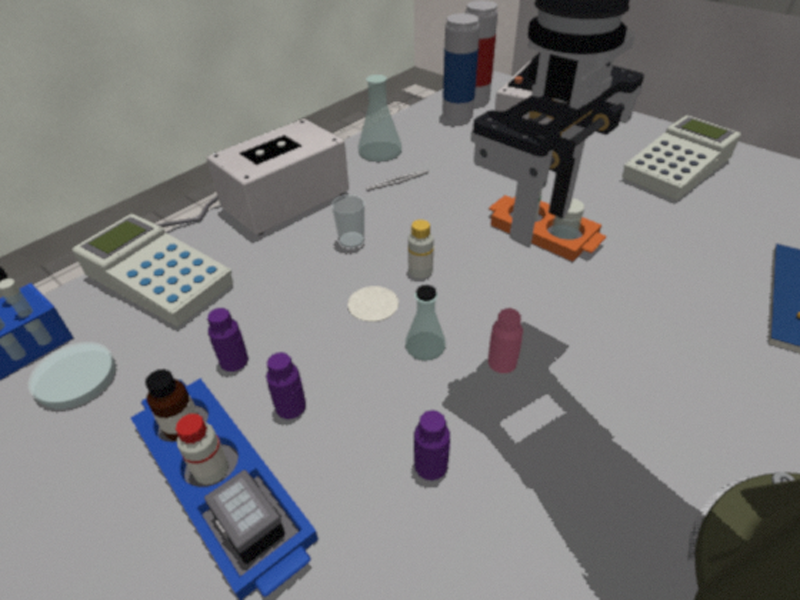

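Both pictures show all five items upright in their cut-outs. In the top crop that is amber (140,130), red (118,195), box (92,275), green (722,280) and jar (716,350). The yellow bottle, beaker and flask are at their starting pixels, and the gripper is clear.

```bash
python3 -c "
from cell import manip
print(manip.sign_off())"
```

```text
the job is handed in; nothing more can be done
None
```

Both kits are made up and the job is handed in at about 31.5 s on the robot clock. The final pictures show all five items upright in their own cut-outs and the yellow bottle, beaker and flask unmoved. The sign-off gave no verdict.

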